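# Put the blue trivet away in the rack

## Task

Take the blue tile trivet out of the slanted stand and put it away in the empty slot of the wooden rack: bring its lower edge into the mouth of the slot while it still leans, much as it leaned in the stand, then straighten it upright, let it down fully home in the middle of the slot and let go. Leave the yellow and green trivets where they are in the stand.

Things in the scene. Friction and masses are not known exactly. Their poses are not given: they have to be found in the camera images.
- trivet_blue: Blue tile, 90 wide x 110 high x 10 mm, 0.2 kg. Origin: centre of its lower edge face; z up the tile, y along its width, x through it. Starts in a bay of a light wooden stand, lower edge 24 mm above the table, leaning 0.35 rad (20 deg), top away from the robot (z axis tips to +x), 15 mm from its neighbours; backrest on its +x side 55 mm up the tile, 5 mm lip on its -x side; upper 50 mm free.
- trivet_yellow: Yellow trivet of the same size, in another bay of the stand; axes as for the blue one. To be left there.
- trivet_green: Green trivet of the same size, in another bay of the stand; axes as for the blue one. To be left there.
- slot (a point): Centre of the floor of the brown rack's empty slot, 10 mm above the table; z up, y along the slot, x across. Slot 14 mm wide, 120 long, ends open; walls upright to 28 mm above this point, then flaring at 45 deg to a mouth 38 wide at 40 mm, the rack's top. A parallel slot 90 mm away on -x holds a fixed white tile, 110 mm high. The blue tile stands here upright, width along y, either face forward.
Not all that is in view belongs to the job. There is more than one size of the trivet_blue; the job needs the largest.

How it is judged (in metres and radians):
On the way:
1. the blue trivet's lower edge is inside the slot's mouth while the trivet still leans (more than 0.17 rad) (x of trivet_blue in the frame of slot between -0.02 and 0.02 m and y of trivet_blue in the frame of slot between -0.03 and 0.03 m and z of trivet_blue in the frame of slot below 0.037 m and angle between trivet_blue's own z axis and vertical above 0.17 rad), for 0.1 s.
At the end, for the whole second after the job is handed in: The blue trivet stands at rest in the empty slot: its lower edge within 6 mm of the slot floor, within 8 mm of the slot's middle across it and 20 mm along it, upright within 10 degrees; the yellow and green trivets are within 30 mm of where they started (x of trivet_blue in the frame of slot between -0.008 and 0.008 m and y of trivet_blue in the frame of slot between -0.02 and 0.02 m and z of trivet_blue in the frame of slot between -0.005 and 0.006 m and angle between trivet_blue's own z axis and vertical below 0.175 rad and linear speed of trivet_blue below 0.02 m/s and distance of each of trivet_yellow, trivet_green from where it was at the start of the episode below 0.03 m); the robot touches nothing.
It fails at once if the yellow or green trivet is moved by more than 30 mm (distance of any of trivet_yellow, trivet_green from where it was at the start of the episode above 0.03 m).
It also fails if it takes over 38 s, if anything falls off the work surface, if the arm or the gripper's body presses on something with over 40 N, if the wrist force passes 120 N, or if a joint passes its speed limit or range.

## Robot

A 7-joint arm with a two-finger parallel gripper is mounted at the origin on the work surface. World frame = base frame: x ahead of the robot, y to its left, z up, the work surface at z = 0. Lengths are in mm, angles in rad, forces in N, time in s.
With the tool pointing down it reaches from about 400 to 850 mm from the base axis. Payload 4.5 kg.
Tool frame: the origin (TCP) lies midway between the tips of the shut fingers; the grasp point (between the pads) lies 19 mm behind it (manip.tcp_to_grasp is the z of the grasp point in the tool frame, in mm); z points along the fingers, x is the direction in which the jaws open and shut, and the axes are right-handed (so a half turn about z gives the same grasp; the last joint's range is limited). The gripper opens to 85 mm and grips with 20 to 120 N. Pads are 22 mm wide; open, the fingers measure 114 mm over their backs; the gripper's body (76 mm by 85 mm) begins 54 mm behind the grasp point. The pads swing forward as they close: fully open they stand 13 mm farther back than shut.
Start: joints at [-1.069, 0.689, -0.195, 1.565, 0.157, 0.902, -0.215], TCP at [281.813, 557.885, 231.317] pointing down, gripper open.
Joint ranges: [-3.01, 3.01], [-0.46, 2.08], [-1.47, 1.51], [0.13, 2.56], [-1, 4.14], [0.04, 2.09], [-2.66, 2.66]. Speed limits (rad/s): [2.57, 2.57, 3.14, 3.14, 3.14, 3.14, 3.14].

## Interface

Orientations are given as [roll, pitch, yaw] about the fixed x, y, z axes, in that order (R = Rz(yaw) Ry(pitch) Rx(roll)).
In Python, from bench import manip, vision gives the robot as it stands.
- The arm moves only by the tool move_arm, never from a script. Its argument "deltas" is a list of rows, each an object with "travel": the shift along the tool's x, y, z in units of 50 mm (1.0 is 50 mm), a list of three; "turn": the turn, a rotation vector about the tool's x, y, z in units of 8 degrees (1.0 is 8 degrees), a list of three. In form: [{"travel": [x, y, z], "turn": [ax, ay, az]}, ...]. A call has 1 to 8 rows; each row is the pose to reach, as a shift and turn from the pose measured when the call began, along the tool's axes at that moment; what a row does not reach only later rows make up. A row lasts 1/8 s, in which the tool goes at most 62.5 mm and 10.7 degrees, less where a joint would pass 70% of its speed; a pose out of reach is approached as far as the arm can. A call with a gripper value outside its range is refused whole. "claw" is the closure, from 0 (fully open) to 1 (shut), set as the call begins (left out, the last holds). The fingers move at their own pace and stop on an object; "force" is the grip in N (left out, the last holds). Time passes only in rows, so rows that repeat a pose let the fingers close. It gives the time, the measured TCP pose, the force and the opening at its end, in the units of the state.
- manip.get_obs(): the state, without advancing time (a new reading comes with each control period).
- vision.get_image(name): name is "scene" or "top" or "wrist"; returns a dict with "image" (384x512x3 uint8, red, green, blue), "range_z" (384x512 float32, mm along the optical axis (not along the pixel's ray), 0 where there is no reading), "K" (3x3 intrinsics, pixels), "world_to_cam" (4x4, takes a point from world to camera coordinates); the wrist camera has in their place "hand_eye" (4x4, takes a point from camera to tool coordinates, whose origin is the TCP and whose axes are the tool frame's). Camera axes: x right, y down, z forward; pixel columns grow to the right and rows downward; lengths in mm; the calibration is good to about 2 mm. A picture is of the moment at which its call begins: read the wrist's pose just before it.
- manip.job_done(): hands the job in, once; it reports no verdict.
The state is a dict: "time_s": time; "joints": joint angles; "qvel": joint speeds; "effort": joint torques, N m; "ee_pos": TCP position; "ee_rot": TCP orientation; "force": force on the tool from outside, world axes, zero at the start; "torque": the same for the moment, N m; "width": finger opening in mm.
Only numpy, scipy, OpenCV 4.12 (cv2) and the standard library are available. Lean on these libraries where they do the work, as an engineer would, in place of code of your own. Each camera call takes 0.05 s, during which the arm holds its last target.

## Working session

There is one attempt and no reset: what is moved stays moved. The work goes in short steps, Python scripts to look and compute and a tool call to move; the robot and the scene stay as the last step left them, time stands still between calls to the robot, and variables do not carry over. Pictures are saved under pics/ and viewed, and the job is handed in when it is done.

Besides the shell and the picture viewer there is one more tool, called after "Emit:" in YAML: its name, and indented under it one key for each argument. move_arm: Moves the arm, as the interface text tells. Its arguments: {"type":"object","properties":{"deltas":{"type":"array","items":{"type":"object","properties":{"travel":{"type":"array","items":{"type":"number"}},"turn":{"type":"array","items":{"type":"number"}}}}},"claw":{"type":"number"},"force":{"type":"number"}},"required":["deltas"]}

```bash
ls; mkdir -p pics; python3 - <<'E'
from bench import manip, vision
import cv2, numpy as np, pickle
print(manip.get_obs(), manip.tcp_to_grasp)
for n in ("scene","top"):
    d=vision.get_image(n); pickle.dump(d,open(f"pics/{n}0.pkl","wb"))
    cv2.imwrite(f"pics/{n}0.png",cv2.resize(d["image"][:,:,::-1],(800,600),interpolation=cv2.INTER_CUBIC))
    print(d["K"],d["world_to_cam"])
E
```

```text
pics
{'time_s': 0.0, 'joints': array([-1.0692265 ,  0.68998675, -0.19453897,  1.56633647,  0.15728807,
        0.9024926 , -0.21514267]), 'qvel': array([ 0.00152458,  0.00137279, -0.00176563,  0.00081111,  0.0006928 ,
       -0.00064011,  0.0005409 ]), 'effort': array([ 2.66310199e-04, -5.39607525e+01, -1.26682866e+00, -1.58538312e+01,
        8.86923925e-03,  9.64644947e-03,  2.12381430e-06]), 'ee_pos': array([281.55016544, 557.2706514 , 230.48496574]), 'ee_rot': array([3.14148601e+00, 1.82823515e-03, 1.10307909e+00]), 'force': array([-0.04250614, -0.00074173, -0.71344892]), 'torque': array([ 0.05065306, -0.05388466,  0.00136282]), 'width': 84.87239938350102} -18.700000000000003
[[414.92734459   0.         252.89958188]
 [  0.         414.92734459 189.5245018 ]
 [  0.           0.           1.        ]] [[-2.97523591e-01  9.54632058e-01 -1.25437675e-02  1.74560119e+02]
 [ 8.18066097e-01  2.48143545e-01 -5.18837780e-01 -4.73862723e+02]
 [-4.92186522e-01 -1.64628110e-01 -8.54780681e-01  1.32420870e+03]
 [ 0.00000000e+00  0.00000000e+00  0.00000000e+00  1.00000000e+00]]
[[374.01875772   0.         257.85433244]
 [  0.         374.01875772 195.42054767]
 [  0.           0.           1.        ]] [[-1.04123661e-01 -9.94561203e-01 -2.50534070e-03  7.86254853e+01]
 [-9.70049150e-01  1.02112625e-01 -2.20403400e-01  5.76686042e+02]
 [ 2.19460498e-01 -2.05189054e-02 -9.75405590e-01  6.66097799e+02]
 [ 0.00000000e+00  0.00000000e+00  0.00000000e+00  1.00000000e+00]]
```

View pics/scene0.png

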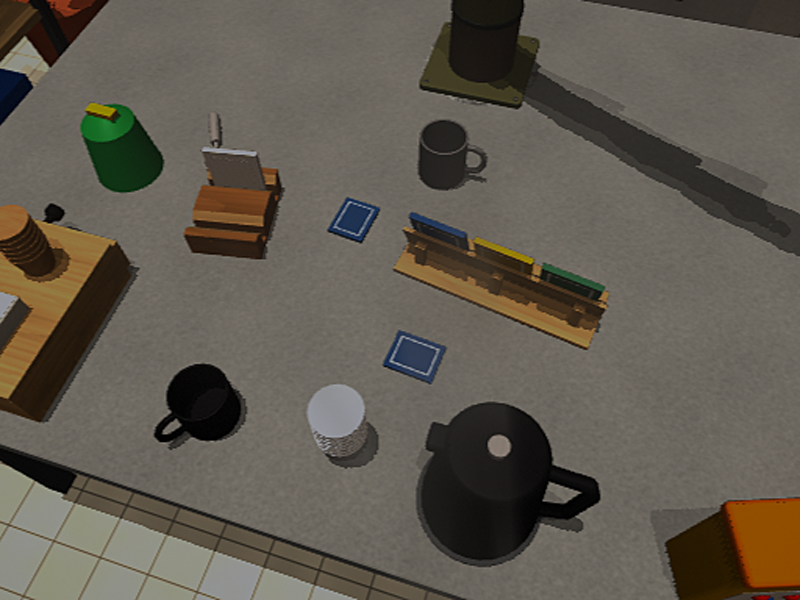

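View pics/top0.png

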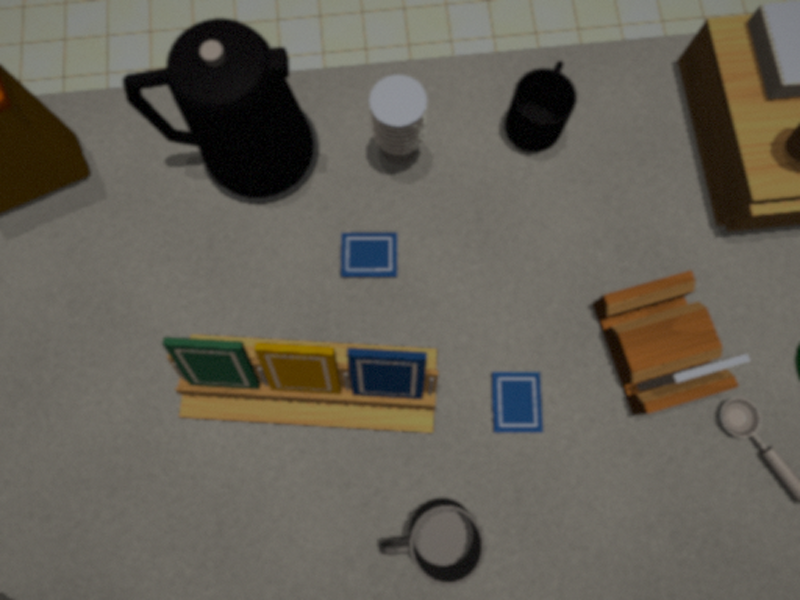

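Candidates for the blue trivet, in the top picture at 800x600: the leaning tile in the stand at (388,372), a flat small tile at (368,255), and another at (517,402). The one in the stand fits the description. The brown rack is at (670,340), and its empty slot is the groove between its far rail and middle block. Next I'll measure both with the depth data.

```bash
cat > h.py <<'E'
import numpy as np, pickle, cv2
def world(d):
    K=d["K"];z=d["range_z"].astype(float);v,u=np.mgrid[:z.shape[0],:z.shape[1]]
    P=np.stack([(u-K[0,2])/K[0,0]*z,(v-K[1,2])/K[1,1]*z,z],-1)
    T=np.linalg.inv(d["world_to_cam"]); W=P@T[:3,:3].T+T[:3,3]; W[z==0]=np.nan; return W
def pix(d,p):
    p=np.atleast_2d(p);c=p@d["world_to_cam"][:3,:3].T+d["world_to_cam"][:3,3];q=c@d["K"].T;return q[:,:2]/q[:,2:]
def crop(d,x0,y0,x1,y1,f,name):
    cv2.imwrite(name,cv2.resize(d["image"][y0:y1,x0:x1,::-1],None,fx=f,fy=f,interpolation=cv2.INTER_CUBIC))
E
python3 - <<'E'
from h import *
t=pickle.load(open("pics/top0.pkl","rb"));s=pickle.load(open("pics/scene0.pkl","rb"))
crop(t,100,205,290,285,4,"pics/c_stand.png"); crop(t,370,160,490,270,5,"pics/c_rack.png")
crop(s,110,80,190,170,6,"pics/c_rack_s.png")
crop(s,240,120,400,230,5,"pics/c_stand_s.png")
W=world(t)
for n,(u,v) in dict(tableA=(256,300),b1=(248,238),b2=(235,163),b3=(331,257)).items(): print(n,W[v,u].round(1))
hsv=cv2.cvtColor(t["image"],cv2.COLOR_RGB2HSV)
for n,(lo,hi) in dict(blue=(100,125),yel=(24,35),green=(60,95)).items():
    m=(hsv[...,0]>=lo)&(hsv[...,0]<=hi)&(hsv[...,1]>120)&(hsv[...,2]>25); k=np.zeros_like(m);k[210:260,100:290]=1;m&=k
    p=W[m];p=p[np.isfinite(p[:,0])]
    c=np.median(p,0);u,sv,vt=np.linalg.svd(p-c,full_matrices=False);print(n,len(p),p.min(0).round(),p.max(0).round(),vt[2].round(3),(sv/np.sqrt(len(p))).round(2))
print(pix(t,[281,557,231]),pix(s,[281,557,231]))
# rack points
p=W[160:275,370:490]
np.set_printoptions(linewidth=250)
for v in range(172,268,6): print(v,[tuple(np.nan_to_num(W[v,u]).astype(int)) for u in range(380,485,9)])
E
```

```text
tableA [383.1  42.7   2.1]
b1 [497.7  44.8  94.7]
b2 [671.   58.3   6.9]
b3 [ 451.3 -117.6    8. ]
blue 846 [471.   2.  37.] [523.  89. 131.] [-0.915  0.152  0.374] [29.47 22.94  1.85]
yel 41 [515. -15.   7.] [577. 268. 130.] [-0.98   0.141 -0.143] [67.66 58.68  8.68]
green 651 [505. 205.  39.] [557. 293. 132.] [-0.916  0.144  0.375] [28.78 22.4   1.54]
[[-126.95351568  431.60395447]] [[539.6757951  85.1292931]]
172 [(np.int64(620), np.int64(-250), np.int64(0)), (np.int64(617), np.int64(-269), np.int64(1)), (np.int64(616), np.int64(-290), np.int64(-1)), (np.int64(613), np.int64(-308), np.int64(0)), (np.int64(611), np.int64(-327), np.int64(0)), (np.int64(609), np.int64(-347), np.int64(0)), (np.int64(607), np.int64(-366), np.int64(0)), (np.int64(606), np.int64(-386), np.int64(-1)), (np.int64(604), np.int64(-406), np.int64(-2)), (np.int64(601), np.int64(-424), np.int64(1)), (np.int64(599), np.int64(-442), np.int64(1)), (np.int64(598), np.int64(-463), np.int64(0))]
178 [(np.int64(606), np.int64(-247), np.int64(2)), (np.int64(605), np.int64(-268), np.int64(0)), (np.int64(602), np.int64(-2
[... 7632 characters left out ...]
 (np.int64(425), np.int64(-384), np.int64(0)), (np.int64(423), np.int64(-395), np.int64(13)), (np.int64(422), np.int64(-412), np.int64(15))]
262 [(np.int64(431), np.int64(-217), np.int64(-1)), (np.int64(429), np.int64(-235), np.int64(1)), (np.int64(427), np.int64(-253), np.int64(0)), (np.int64(425), np.int64(-263), np.int64(23)), (np.int64(423), np.int64(-268), np.int64(51)), (np.int64(421), np.int64(-307), np.int64(2)), (np.int64(419), np.int64(-326), np.int64(0)), (np.int64(417), np.int64(-344), np.int64(1)), (np.int64(415), np.int64(-363), np.int64(0)), (np.int64(413), np.int64(-381), np.int64(0)), (np.int64(412), np.int64(-398), np.int64(3)), (np.int64(410), np.int64(-412), np.int64(9))]
```

View pics/c_rack.png

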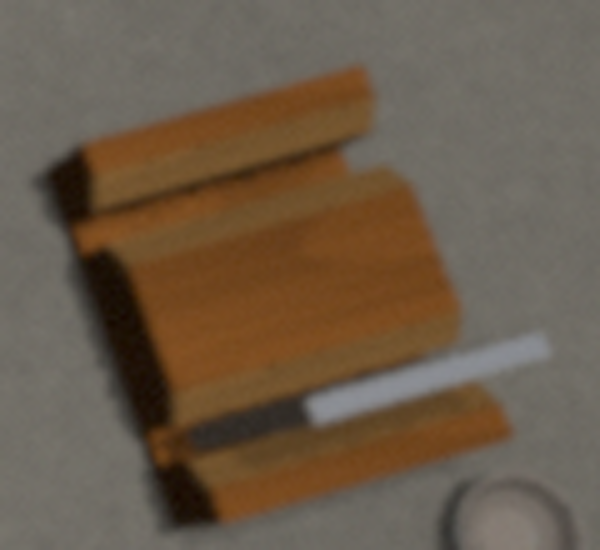

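View pics/c_rack_s.png

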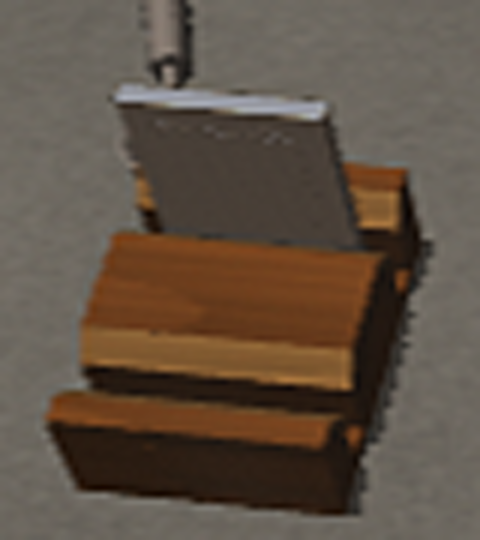

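View pics/c_stand.png

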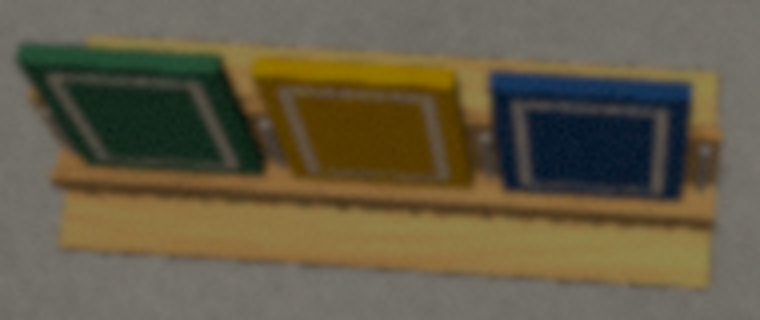

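View pics/c_stand_s.png

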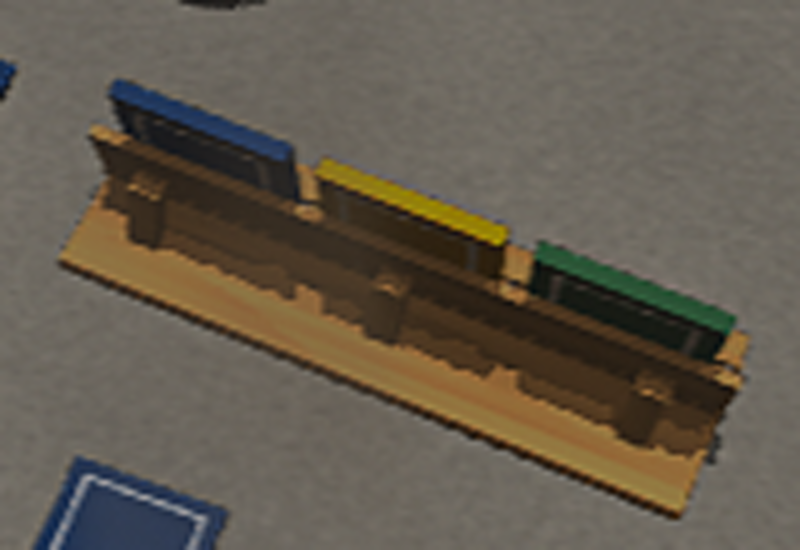

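The close crops confirm that the blue tile stands at the right-hand end of the stand (top picture) and the rack's far groove is empty, with the white tile in the near one. Next I'll fit both precisely.

```bash
python3 - <<'E'
from h import *
np.set_printoptions(linewidth=200,suppress=True,precision=3)
D={n:pickle.load(open(f"pics/{n}0.pkl","rb")) for n in("top","scene")}
# blue front face from top, robust plane
t=D["top"];W=world(t);hsv=cv2.cvtColor(t["image"],cv2.COLOR_RGB2HSV)
def plane(p,it=8,th=2.5):
    k=np.ones(len(p),bool)
    for _ in range(it):
        c=p[k].mean(0);n=np.linalg.svd(p[k]-c,full_matrices=False)[2][2]; k=abs((p-c)@n)<th
    return c,n,k
for nm,(lo,hi,u0,u1) in dict(blue=(100,125,222,275),green=(60,95,100,166)).items():
    m=(hsv[...,0]>=lo)&(hsv[...,0]<=hi)&(hsv[...,1]>100);m[:215]=0;m[256:]=0;m[:,:u0]=0;m[:,u1:]=0
    p=W[m];p=p[np.isfinite(p[:,0])&(p[:,2]>35)]
    c,n,k=plane(p); n*=np.sign(n[0]); print(nm,len(p),k.sum(),c,n,"lean",np.arcsin(-n[2]),"yaw",np.arctan2(n[1],n[0]))
    zt=np.array([0,0,1])-n*n[2];zt/=np.linalg.norm(zt);yt=np.cross(zt,n)
    q=p[abs((p-c)@n)<4]; a=(q-c)@yt;b=(q-c)@zt
    print(" y ext",np.percentile(a,[0,1,2,98,99,100])," z ext",np.percentile(b,[0,1,99,100]))
    print(" ytile",yt,"ztile",zt)
    # top edge centre on front face
    mid=c+yt*(np.percentile(a,1)+np.percentile(a,99))/2; print(" mid",mid, "top z",p[:,2].max())
# rack
for nm in D:
    d=D[nm];W=world(d)
    m=(W[...,2]>45)&(W[...,2]<55)&(W[...,0]>410)&(W[...,0]<610)&(W[...,1]<-225)&(W[...,1]>-400)
    nl,lab=cv2.connectedComponents(m.astype(np.uint8),connectivity=4)
    for i in range(1,nl):
        p=W[lab==i]
        if len(p)<60: continue
        r=cv2.minAreaRect(p[:,:2].astype(np.float32)); print(nm,len(p),p[:,2].mean(),r, p[:,:2].mean(0))
    m=(W[...,2]>112)&(W[...,2]<128)&(W[...,0]>410)&(W[...,0]<500)&(W[...,1]<-225)&(W[...,1]>-400)
    p=W[m]; 
    if len(p): print(nm,"white",len(p),p.mean(0),cv2.minAreaRect(p[:,:2].astype(np.float32)))
E
```

```text
blue 887 778 [496.465  46.636  90.281] [ 0.923 -0.155 -0.352] lean 0.36008591361616293 yaw -0.16593484055952806
 y ext [-42.547 -41.72  -41.072  40.758  41.398  42.313]  z ext [-57.386 -48.411  42.975  44.132]
 ytile [ 0.165  0.986 -0.   ] ztile [ 0.348 -0.058  0.936]
 mid [496.438  46.477  90.281] top z 131.33458819755003
green 795 692 [529.749 247.403  90.05 ] [ 0.924 -0.147 -0.353] lean 0.36060810864307224 yaw -0.15736779885131305
 y ext [-40.102 -39.65  -39.412  43.696  44.379  47.224]  z ext [-54.379 -47.127  43.448  44.482]
 ytile [0.157 0.988 0.   ] ztile [ 0.348 -0.055  0.936]
 mid [530.12  249.739  90.05 ] top z 132.11044085143055
top 599 49.91359135260867 ((572.5236206054688, -298.1483459472656), (21.4737548828125, 120.7738265991211), 9.737486839294434) [ 572.885 -296.782]
top 1956 50.24755891146226 ((506.0340881347656, -310.269775390625), (65.60874938964844, 122.52714538574219), 9.67895793914795) [ 505.397 -308.69 ]
top 652 49.96850605671873 ((440.0958251953125, -321.4107666015625), (21.752622604370117, 121.08982849121094), 9.949183464050293) [ 438.93  -320.466]
top white 305 [ 461.759 -315.818  120.447] ((461.8919677734375, -317.04486083984375), (9.988189697265625, 91.19557189941406), 9.761773109436035)
scene 87 50.33138844979138 ((469.03985595703125, -317.6746826171875), (8.932685852050781, 89.16334533691406), 10.93818473815918) [ 469.172 -317.184]
scene 836 49.0763708395889 ((510.9291687011719, -311.4247131347656), (63.95505905151367, 122.72654724121094), 9.583589553833008) [ 512.259 -310.035]
scene 283 48.83846911807807 ((577.4041748046875, -299.4070739746094), (20.636478424072266, 121.12684631347656), 9.628238677978516) [ 579.112 -299.014]
scene white 167 [ 466.561 -317.717  117.736] ((464.97674560546875, -318.3634948730469), (13.277606964111328, 88.30762481689453), 9.759881019592285)
```

```bash
cat >> h.py <<'E'
from scipy.spatial.transform import Rotation as R
def Rtile(lean,yaw): # tool rotation for tile with x-axis yaw, lean to +x
    Rt=R.from_euler('z',yaw).as_matrix()@R.from_euler('y',lean).as_matrix()
    return Rt@np.diag([1,-1,-1.])
def delta(o,p,Rm):
    R0=R.from_euler('xyz',o["ee_rot"]).as_matrix()
    tr=R0.T@(np.array(p)-o["ee_pos"])/50; rv=R.from_matrix(R0.T@Rm).as_rotvec()/np.radians(8)
    return tr.round(3),rv.round(3)
E
python3 - <<'E'
from h import *
from bench import manip
print([x for x in dir(manip) if x[0]!='_'])
o=manip.get_obs()
print(delta(o,[535.9,39.9,185],Rtile(.35,-.163)))
E
```

```text
['MotionError', 'get_obs', 'job_done', 'tcp_to_grasp']
(array([-6.942,  9.205,  0.924]), array([ 1.594, -2.151,  8.968]))
```

Emit:
move_arm:
  deltas:
    - {"travel":[-0.87,1.15,0.1],"turn":[0.2,-0.27,1.12]}
    - {"travel":[-1.74,2.3,0.2],"turn":[0.4,-0.54,2.24]}
    - {"travel":[-2.6,3.45,0.3],"turn":[0.6,-0.8,3.36]}
    - {"travel":[-3.47,4.6,0.45],"turn":[0.8,-1.08,4.48]}
    - {"travel":[-4.34,5.75,0.6],"turn":[1.0,-1.35,5.6]}
    - {"travel":[-5.2,6.9,0.7],"turn":[1.2,-1.6,6.72]}
    - {"travel":[-6.07,8.05,0.8],"turn":[1.4,-1.88,7.85]}
    - {"travel":[-6.94,9.2,0.92],"turn":[1.59,-2.15,8.97]}
  claw: 0

```text
time_s: 1.1
ee_pos: [502.0, 108.8, 191.0]
ee_rot: [3.141, 0.351, -0.168]
force: [1.9, 0.0, -0.7]
width: 85.3
```

```bash
python3 - <<'E'
from h import *
from bench import manip
o=manip.get_obs();print(o["ee_pos"],o["joints"].round(2))
print(delta(o,[535.9,39.9,185],Rtile(.35,-.163)))
E
```

```text
[501.97118355 108.81437195 190.99313527] [-0.25  0.76  0.05  1.64 -0.18  1.08 -0.26]
(array([ 0.886,  1.245, -0.196]), array([-0.008,  0.005, -0.035]))
```

Emit:
move_arm:
  deltas:
    - {"travel":[0.44,0.62,-0.1],"turn":[0,0,0]}
    - {"travel":[0.89,1.25,-0.2],"turn":[0,0,0]}
    - {"travel":[0.89,1.25,-0.2],"turn":[0,0,0]}
    - {"travel":[0.89,1.25,-0.2],"turn":[0,0,0]}

```text
time_s: 1.6
ee_pos: [535.6, 40.6, 184.8]
ee_rot: [-3.141, 0.352, -0.167]
force: [0.8, 0.6, -0.1]
width: 85.4
```

```bash
python3 - <<'E'
from h import *
from bench import manip,vision
o=manip.get_obs();print(o["ee_pos"],o["ee_rot"],o["joints"].round(2))
d=vision.get_image("wrist");d["o"]=o;pickle.dump(d,open("pics/w1.pkl","wb"))
print(d["K"],d["hand_eye"])
im=cv2.resize(d["image"][:,:,::-1],(800,600));cv2.imwrite("pics/w1.png",im)
z=d["range_z"];print(z[::48,::64].round())
E
```

```text
[535.5511312   40.64438975 184.84549194] [-3.14126522  0.35209378 -0.16736548] [-0.14  0.8   0.06  1.56 -0.15  1.13 -0.17]
[[321.51328857   0.         255.35715939]
 [  0.         321.51328857 192.37769973]
 [  0.           0.           1.        ]] [[ 9.99999909e-01 -2.15576495e-04  3.68607099e-04 -3.49906079e-01]
 [ 9.53966170e-05  9.54178071e-01  2.99239370e-01 -7.78013743e+01]
 [-4.16225785e-04 -2.99239308e-01  9.54178004e-01 -1.43246150e+02]
 [ 0.00000000e+00  0.00000000e+00  0.00000000e+00  1.00000000e+00]]
[[402. 372. 344. 321. 180. 273. 265. 251.]
 [427. 390. 361. 336. 188. 282. 274. 259.]
 [452. 413. 379. 349. 196. 296. 287. 262.]
 [480. 434. 398. 367. 205. 307. 295. 272.]
 [495. 460. 384. 386. 213. 318. 308. 290.]
 [476. 355. 339. 406. 223. 345. 322. 300.]
 [592. 525. 111. 427. 383. 362. 112. 312.]
 [ 89.  96.  82. 453. 411. 381.  83.  96.]]
```

View pics/w1.png

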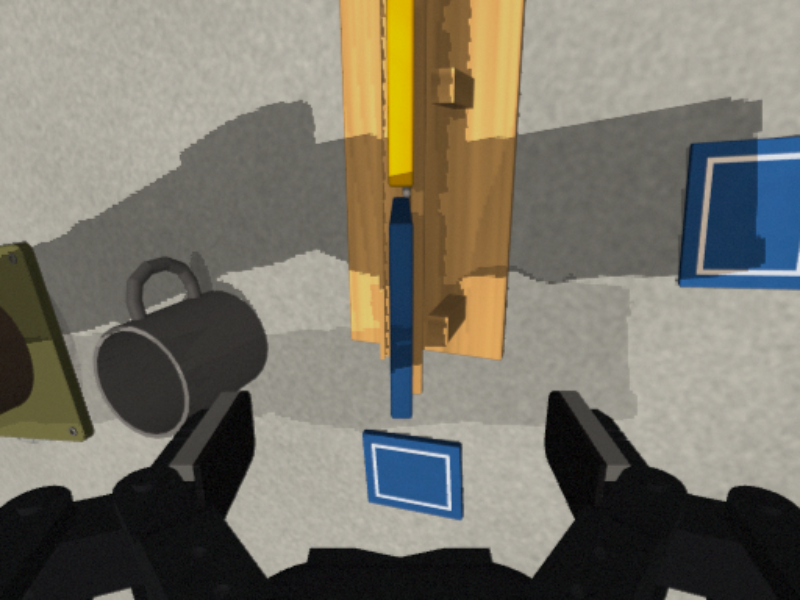

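The wrist view shows the blue tile edge-on. Its top face runs from (401,222) to (401,418), centred between the fingers. I'll turn that into tool coordinates.

```bash
python3 - <<'E'
from h import *
from bench import manip
np.set_printoptions(suppress=True,precision=2)
d=pickle.load(open("pics/w1.pkl","rb"));o=d["o"];K=d["K"];z=d["range_z"]
hsv=cv2.cvtColor(d["image"],cv2.COLOR_RGB2HSV)
m=(hsv[...,0]>=100)&(hsv[...,0]<=125)&(hsv[...,1]>100);m[:,:240]=0;m[:,275:]=0;m[:120]=0;m[269:]=0
v,u=np.nonzero(m&(z>0)&(z<300));zz=z[v,u]
P=np.stack([(u-K[0,2])/K[0,0]*zz,(v-K[1,2])/K[1,1]*zz,zz],1)@d["hand_eye"][:3,:3].T+d["hand_eye"][:3,3]
print(len(P)); 
top=P[abs(P[:,2]-np.median(P[:,2]))<4]
print("tool xyz pct",np.percentile(P,[1,50,99],axis=0)); print("top face",len(top),np.percentile(top,[0.5,50,99.5],axis=0))
print(cv2.minAreaRect(top[:,:2].astype(np.float32)))
R0=R.from_euler('xyz',o["ee_rot"]).as_matrix()
c=np.array([*cv2.minAreaRect(top[:,:2].astype(np.float32))[0],np.median(top[:,2])]);print("top centre world",R0@c+o["ee_pos"])
E
```

```text
1919
tool xyz pct [[ -4.36 -46.76  58.92]
 [  0.17 -11.38  60.5 ]
 [  4.93  40.98 141.95]]
top face 1744 [[ -4.42 -46.51  58.79]
 [  0.17  -6.74  60.44]
 [  4.98  41.69  62.45]]
((0.2858281135559082, -2.0598220825195312), (89.52088165283203, 9.3074312210083), 89.66911315917969)
top centre world [515.61  46.12 128.02]
```

Emit:
move_arm:
  deltas:
    - {"travel":[0,-0.04,0.5],"turn":[0,0,0]}
    - {"travel":[0,-0.04,1.0],"turn":[0,0,0]}
    - {"travel":[0,-0.04,1.5],"turn":[0,0,0]}
    - {"travel":[0,-0.04,1.8],"turn":[0,0,0]}
    - {"travel":[0,-0.04,2.0],"turn":[0,0,0]}
    - {"travel":[0,-0.04,2.02],"turn":[0,0,0]}
    - {"travel":[0,-0.04,2.02],"turn":[0,0,0]}

```text
time_s: 2.52
ee_pos: [501.9, 49.4, 90.6]
ee_rot: [-3.141, 0.351, -0.165]
force: [0.1, 0.0, 0.6]
width: 85.5
```

Emit:
move_arm:
  deltas:
    - {"travel":[0,0,0],"turn":[0,0,0]}
    - {"travel":[0,0,0],"turn":[0,0,0]}
    - {"travel":[0,0,0],"turn":[0,0,0]}
    - {"travel":[0,0,0],"turn":[0,0,0]}
    - {"travel":[0,0,0],"turn":[0,0,0]}
    - {"travel":[0,0,0],"turn":[0,0,0]}
  claw: 1
  force: 60

```text
time_s: 3.28
ee_pos: [502.4, 49.3, 90.6]
ee_rot: [-3.14, 0.35, -0.165]
force: [1.6, -0.4, 0.0]
width: 9.4
```

Emit:
move_arm:
  deltas:
    - {"travel":[0,0,-0.3],"turn":[0,0,0]}
    - {"travel":[0,0,-0.8],"turn":[0,0,0]}
    - {"travel":[0,0,-1.4],"turn":[0,0,0]}
    - {"travel":[0,0,-2.0],"turn":[0,0,0]}
    - {"travel":[0,0,-2.4],"turn":[0,0,0]}
    - {"travel":[0,0,-2.6],"turn":[0,0,0]}
    - {"travel":[0,0,-2.6],"turn":[0,0,0]}

```text
time_s: 4.15
ee_pos: [546.6, 41.7, 213.1]
ee_rot: [-3.14, 0.349, -0.166]
force: [-0.1, 0.2, -2.9]
width: 9.3
```

```bash
python3 - <<'E'
from h import *
from bench import manip,vision
np.set_printoptions(suppress=True,precision=2)
o=manip.get_obs();print(o["ee_pos"],o["ee_rot"],o["width"],o["force"])
d=vision.get_image("wrist");d["o"]=o;K=d["K"];z=d["range_z"];pickle.dump(d,open("pics/w2.pkl","wb"))
cv2.imwrite("pics/w2.png",cv2.resize(d["image"][:,:,::-1],(800,600)))
t=vision.get_image("top");pickle.dump(t,open("pics/t2.pkl","wb"));cv2.imwrite("pics/t2.png",cv2.resize(t["image"][:,:,::-1],(800,600)))
hsv=cv2.cvtColor(d["image"],cv2.COLOR_RGB2HSV)
m=(hsv[...,0]>=100)&(hsv[...,0]<=125)&(hsv[...,1]>100);m[:,:225]=0;m[:,285:]=0
v,u=np.nonzero(m&(z>0)&(z<160));zz=z[v,u]
P=np.stack([(u-K[0,2])/K[0,0]*zz,(v-K[1,2])/K[1,1]*zz,zz],1)@d["hand_eye"][:3,:3].T+d["hand_eye"][:3,3]
print(len(P),np.percentile(P,[1,50,99],axis=0))
# slot approach target: tile origin in tool (0,0,69)
for ctr in ([551.5,-302.7,0],):
  pass
E
```

```text
[546.56  41.73 213.14] [-3.14  0.35 -0.17] 9.279850424554779 [-0.12  0.23 -2.92]
4959 [[ -5.2  -44.02 -61.98]
 [ -0.43 -19.58 -39.62]
 [  4.58  21.79   6.92]]
```

View pics/w2.png

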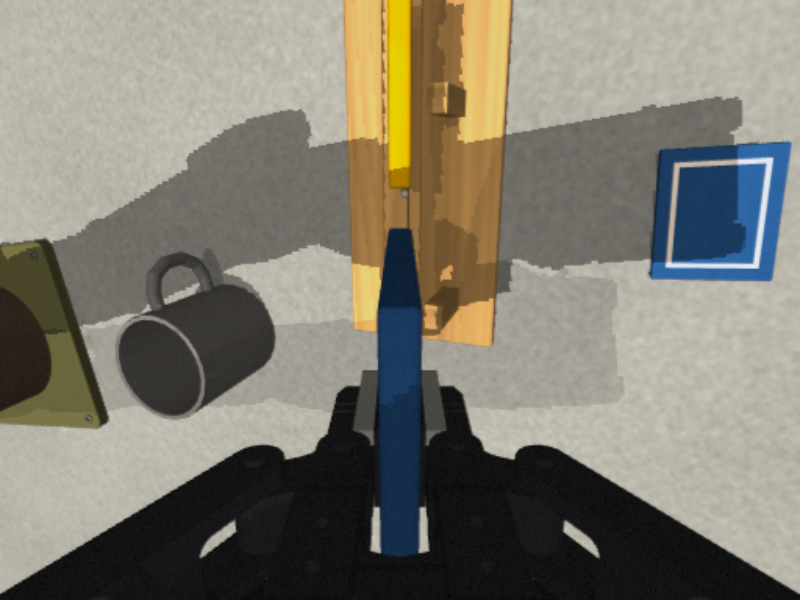

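View pics/t2.png

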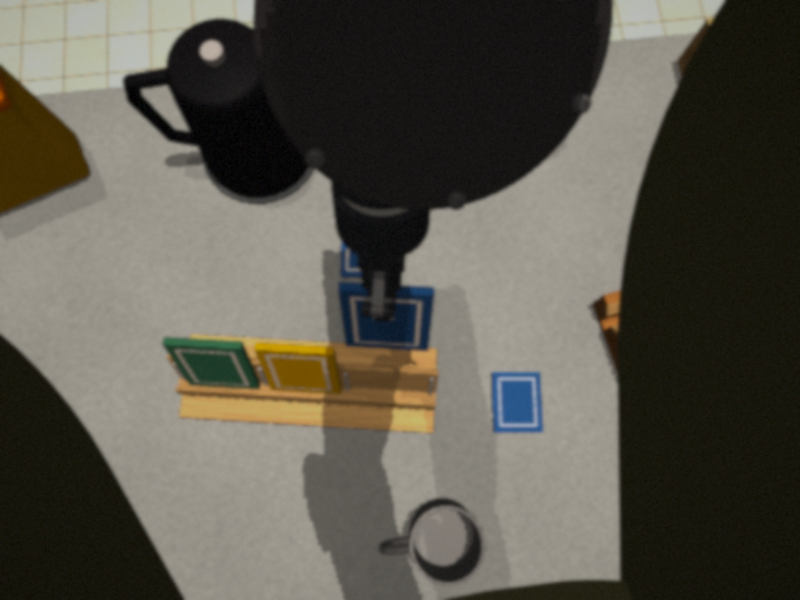

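```bash
python3 - <<'E'
from h import *
from bench import manip
print(delta(manip.get_obs(),[574.7,-296.4,196],Rtile(.35,.170)))
E
```

```text
(array([ 1.698,  6.576, -0.284]), array([-0.832,  0.012, -2.257]))
```

Emit:
move_arm:
  deltas:
    - {"travel":[0.14,0.55,-0.02],"turn":[-0.07,0,-0.19]}
    - {"travel":[0.4,1.5,-0.06],"turn":[-0.19,0,-0.52]}
    - {"travel":[0.66,2.55,-0.11],"turn":[-0.32,0,-0.88]}
    - {"travel":[0.93,3.6,-0.16],"turn":[-0.46,0,-1.24]}
    - {"travel":[1.2,4.65,-0.2],"turn":[-0.59,0,-1.6]}
    - {"travel":[1.45,5.6,-0.24],"turn":[-0.71,0,-1.92]}
    - {"travel":[1.62,6.3,-0.27],"turn":[-0.8,0.01,-2.16]}
    - {"travel":[1.7,6.58,-0.28],"turn":[-0.83,0.01,-2.26]}

```text
time_s: 5.25
ee_pos: [573.2, -298.7, 194.6]
ee_rot: [-3.141, 0.353, 0.168]
force: [-0.5, 0.7, -2.4]
width: 9.4
```

Emit:
move_arm:
  deltas:
    - {"travel":[0,0,0],"turn":[0,0,0]}
    - {"travel":[0,0,0],"turn":[0,0,0]}

```text
time_s: 5.5
ee_pos: [573.4, -296.4, 194.1]
ee_rot: [-3.138, 0.353, 0.17]
force: [-0.4, 0.1, -1.8]
width: 9.7
```

```bash
python3 - <<'E'
from h import *
from bench import manip,vision
np.set_printoptions(suppress=True,precision=3)
o=manip.get_obs();print(o["ee_pos"],o["ee_rot"],o["width"],o["force"],o["joints"].round(2))
print(delta(o,[574.7,-296.4,196],Rtile(.35,.170)))
d=vision.get_image("wrist");d["o"]=o;pickle.dump(d,open("pics/w3.pkl","wb"))
cv2.imwrite("pics/w3.png",cv2.resize(d["image"][:,:,::-1],(800,600)))
d=vision.get_image("scene");pickle.dump(d,open("pics/s3.pkl","wb"))
cv2.imwrite("pics/s3.png",cv2.resize(d["image"][:,:,::-1],(800,600)))
E
```

```text
[ 573.38  -296.427  194.146] [-3.138  0.353  0.17 ] 9.741449993549445 [-0.413  0.135 -1.783] [0.29 0.92 0.07 1.21 0.12 1.32 0.46]
(array([ 0.012,  0.004, -0.044]), array([-0.022,  0.024,  0.003]))
```

View pics/w3.png

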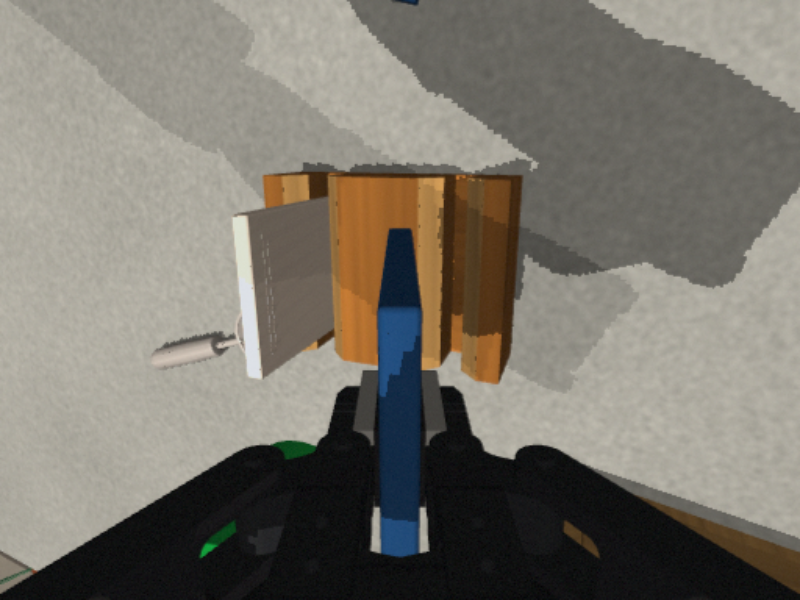

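View pics/s3.png

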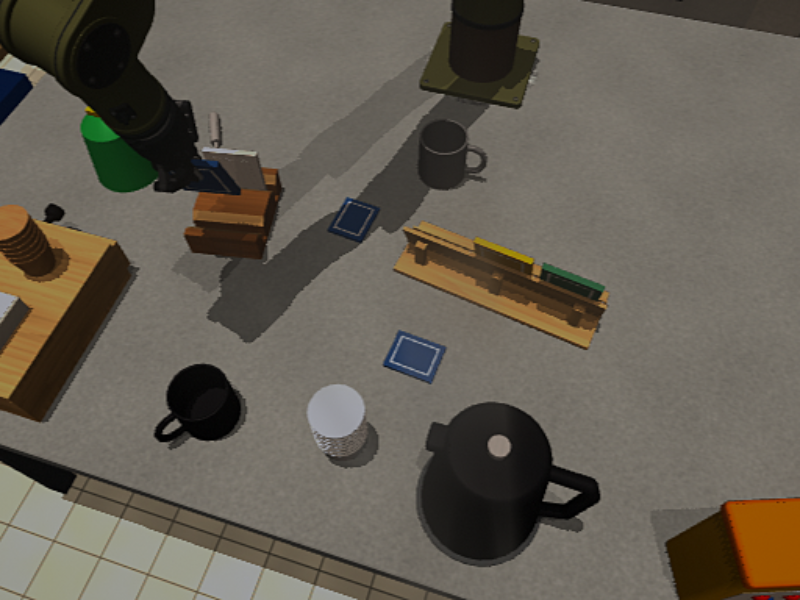

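The wrist view shows the whole rack: block top at columns 335-415, the slot groove near column 455, the far rail at 490-515, and the white tile top at (248,300). I'll fit the slot from this depth picture.

```bash
cat > rackfit.py <<'E'
from h import *
def wcloud(d):
    K=d["K"];z=d["range_z"].astype(float);v,u=np.mgrid[:z.shape[0],:z.shape[1]];o=d["o"]
    P=np.stack([(u-K[0,2])/K[0,0]*z,(v-K[1,2])/K[1,1]*z,z],-1)@d["hand_eye"][:3,:3].T+d["hand_eye"][:3,3]
    W=P@R.from_euler('xyz',o["ee_rot"]).as_matrix().T+o["ee_pos"];W[z==0]=np.nan
    return P,W
E
python3 - <<'E'
from rackfit import *
np.set_printoptions(suppress=True,precision=2,linewidth=180)
d=pickle.load(open("pics/w3.pkl","rb"));P,W=wcloud(d)
print("table z",np.nanmedian(W[20:80,20:90,2]),np.nanmedian(W[120:160,440:500,2]))
m=(W[...,2]>47.5)&(W[...,2]<56)&(W[...,0]>410)&(W[...,0]<620)&(W[...,1]<-220)&(W[...,1]>-400)
nl,lab=cv2.connectedComponents(m.astype(np.uint8),connectivity=4)
for i in range(1,nl):
    p=W[lab==i]
    if len(p)>100: print(len(p),p[:,2].mean(),cv2.minAreaRect(p[:,:2].astype(np.float32)))
m=(W[...,2]>115)&(W[...,2]<126)&(W[...,0]>430)&(W[...,0]<495);p=W[m];print("white",len(p),p.mean(0),cv2.minAreaRect(p[:,:2].astype(np.float32)))
# profile across slot: coordinate a along slot-x in yaw .170, relative to (551,-300.5)
yaw=.170;ex=np.array([np.cos(yaw),np.sin(yaw)]);ey=np.array([-ex[1],ex[0]])
q=W[...,:2]-np.array([551,-300.5]);a=q@ex;b=q@ey
s=(abs(b)<60)&(abs(a)<120)&(W[...,2]<60)&(W[...,2]>5)
for lo in range(-75,45,2):
    k=s&(a>=lo)&(a<lo+2)
    if k.sum()>20: print(lo+1,k.sum(),np.percentile(W[k][:,2],[10,50,90]),b[k].min(),b[k].max())
E
```

```text
table z 0.529247204330602 0.7406541385502408
316 50.33682941136377 ((430.2042236328125, -271.012451171875), (18.390872955322266, 19.71567726135254), 11.545395851135254)
4470 50.51591889592989 ((507.7020263671875, -308.504150390625), (60.24671173095703, 120.4976577758789), 9.646854400634766)
2473 50.49074102987504 ((575.1534423828125, -296.87420654296875), (18.371259689331055, 120.47940063476562), 9.878640174865723)
377 51.77330592428455 ((467.4668273925781, -314.8371276855469), (8.812678337097168, 90.05328369140625), 14.822810173034668)
white 1438 [ 463.93 -313.56  119.74] ((457.7388916015625, -394.42578125), (246.3971710205078, 30.6706600189209), 86.06676483154297)
-74 108 [46.27 47.05 48.1 ] -57.94977143611905 59.51934986179705
-72 107 [48.4  49.21 50.07] -58.86055295445666 59.5572368862997
-70 199 [49.7 50.5 51.3] -59.821445815933906 59.552985088562146
-68 214 [49.83 50.57 51.47] -59.67390503562222 59.53557299221059
-66 223 [49.86 50.69 51.49] -59.89757103754133 59.57456024630976
-64 216 [49.89 50.54 51.3 ] -59.29414110731595 59.53123705894297
-62 226 [49.76 50.66 51.45] -59.94991
[... 2230 characters left out ...]
44.08 45.24 46.27] -59.63336259077289 59.74377881742396
16 223 [45.97 47.34 48.43] -59.79081664138377 59.77462175615887
18 228 [48.27 49.27 50.49] -59.44606733001346 59.828975046782254
20 284 [49.73 50.67 51.54] -59.71538401594341 59.806014237507384
22 298 [49.85 50.78 51.7 ] -59.58666619714686 59.80536425228623
24 300 [49.81 50.71 51.63] -59.69127509598683 59.791277825312896
26 297 [49.83 50.77 51.53] -59.23555120541004 59.80392468751218
28 301 [49.71 50.73 51.6 ] -59.872829408771885 59.84186143021487
30 301 [49.85 50.78 51.74] -59.352821567953825 59.84004509444471
32 304 [49.81 50.63 51.63] -59.80893661945226 59.8279757111751
34 849 [10.51 31.5  49.12] -59.835408544179586 59.83377403022343
```

```bash
python3 - <<'E'
from h import *
from bench import manip
o=manip.get_obs()
print(delta(o,[575.3,-296.4,105.7],Rtile(.35,.170)))
E
```

```text
(array([0.644, 0.006, 1.657]), array([-0.015,  0.019,  0.005]))
```

Emit:
move_arm:
  deltas:
    - {"travel":[0.13,0,0.33],"turn":[0,0,0]}
    - {"travel":[0.28,0,0.72],"turn":[0,0,0]}
    - {"travel":[0.42,0,1.08],"turn":[0,0.02,0]}
    - {"travel":[0.54,0,1.38],"turn":[-0.01,0.02,0]}
    - {"travel":[0.62,0,1.58],"turn":[-0.01,0.02,0]}
    - {"travel":[0.64,0,1.65],"turn":[-0.01,0.02,0]}
    - {"travel":[0.64,0,1.65],"turn":[-0.01,0.02,0]}
    - {"travel":[0.64,0,1.65],"turn":[-0.01,0.02,0]}

```text
time_s: 6.6
ee_pos: [575.7, -296.4, 106.8]
ee_rot: [-3.141, 0.349, 0.17]
force: [0.3, 0.5, -1.0]
width: 9.4
```

```bash
python3 - <<'E'
from rackfit import *
from bench import manip,vision
np.set_printoptions(suppress=True,precision=2,linewidth=180)
o=manip.get_obs()
R0=R.from_euler('xyz',o["ee_rot"]).as_matrix();og=o["ee_pos"]+R0@[-.3,0,70];print("origin",og,o["ee_rot"],o["joints"].round(2))
print(delta(o,[575.3,-296.4,105.7],Rtile(.35,.170)))
for L in (.26,.17,.08,0):
    zt=-Rtile(L,.17)[:,2]; print(L,delta(o,np.array([551.6,-300.5,40])+70*zt,Rtile(L,.170)))
d=vision.get_image("wrist");d["o"]=o;pickle.dump(d,open("pics/w4.pkl","wb"))
cv2.imwrite("pics/w4.png",cv2.resize(d["image"][:,:,::-1],(800,600)))
P,W=wcloud(d);hsv=cv2.cvtColor(d["image"],cv2.COLOR_RGB2HSV)
m=(hsv[...,0]>=100)&(hsv[...,0]<=125)&(hsv[...,1]>100);m[:,:225]=0;m[:,285:]=0
m&=(d["range_z"]<170)
p=P[m];print(len(p),np.percentile(p,[1,50,99],axis=0))
e=p[p[:,2]>-30];print("edge face",len(e),[ (lo,np.median(e[abs(e[:,2]-lo)<5],0)) for lo in(-20,0,20,40) if (abs(e[:,2]-lo)<5).sum()>5])
E
```

```text
origin [ 551.81 -300.49   41.09] [-3.14  0.35  0.17] [0.29 1.02 0.06 1.27 0.12 1.17 0.44]
(array([ 0.  , -0.  ,  0.02]), array([ 0.  , -0.01,  0.  ]))
0.26 (array([-0.13, -0.  ,  0.03]), array([-0.  ,  0.64,  0.  ]))
0.17 (array([-0.25, -0.  ,  0.04]), array([-0.  ,  1.28,  0.  ]))
0.08 (array([-0.37, -0.  ,  0.07]), array([-0.  ,  1.92,  0.  ]))
0 (array([-0.48, -0.  ,  0.11]), array([-0. ,  2.5,  0. ]))
5064 [[ -4.74 -44.08 -74.91]
 [ -0.02 -20.38 -39.72]
 [  4.94  21.76  16.72]]
edge face 606 [(-20, array([  0.36, -43.77, -20.15])), (0, array([ -0.05, -43.74,  -0.11])), (20, array([  0.19, -43.68,  19.45]))]
```

View pics/w4.png

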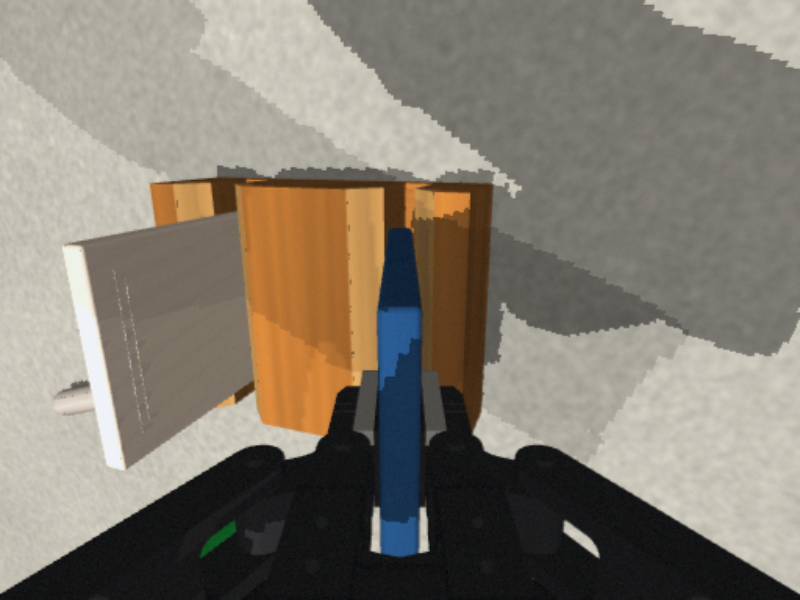

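The lower edge at (400,232) is inside the mouth, with about 41 mm origin height and 0.35 rad lean. There's no contact force, so I'll straighten it about the lower edge.

Emit:
move_arm:
  deltas:
    - {"travel":[0,0,0.02],"turn":[0,0,0]}
    - {"travel":[-0.06,0,0.02],"turn":[0,0.3,0]}
    - {"travel":[-0.13,0,0.03],"turn":[0,0.64,0]}
    - {"travel":[-0.25,0,0.04],"turn":[0,1.28,0]}
    - {"travel":[-0.37,0,0.07],"turn":[0,1.92,0]}
    - {"travel":[-0.45,0,0.09],"turn":[0,2.3,0]}
    - {"travel":[-0.48,0,0.11],"turn":[0,2.5,0]}
    - {"travel":[-0.48,0,0.11],"turn":[0,2.5,0]}

```text
time_s: 7.65
ee_pos: [550.5, -301.3, 110.2]
ee_rot: [3.142, 0.001, 0.169]
force: [-0.3, -0.0, -2.2]
width: 9.1
```

Emit:
move_arm:
  deltas:
    - {"travel":[0,0,0],"turn":[0,0,0]}
    - {"travel":[0,0,0],"turn":[0,0,0]}

```text
time_s: 7.9
ee_pos: [551.0, -301.1, 110.3]
ee_rot: [3.141, 0.001, 0.17]
force: [0.3, 0.0, -2.4]
width: 9.2
```

```bash
python3 - <<'E'
from rackfit import *
from bench import manip,vision
np.set_printoptions(suppress=True,precision=2,linewidth=180)
o=manip.get_obs()
print(o["ee_pos"],o["ee_rot"],o["force"]);print(delta(o,[551.2,-300.2,80],Rtile(0,.170)))
d=vision.get_image("wrist");d["o"]=o;pickle.dump(d,open("pics/w5.pkl","wb"))
cv2.imwrite("pics/w5.png",cv2.resize(d["image"][:,:,::-1],(800,600)))
P,W=wcloud(d)
yaw=.170;ex=np.array([np.cos(yaw),np.sin(yaw)]);ey=np.array([-ex[1],ex[0]])
q=W[...,:2]-np.array([551.3,-300.5]);a=q@ex;b=q@ey
for z0,z1 in((38,41),(41,44),(44,47)):
    for s in(-1,1):
        k=(abs(b)<58)&(W[...,2]>z0)&(W[...,2]<z1)&(a*s>6)&(a*s<20)
        if k.sum()>5: print(z0,s,k.sum(),np.median(a[k]),np.median(W[k][:,2]))
hsv=cv2.cvtColor(d["image"],cv2.COLOR_RGB2HSV)
m=(hsv[...,0]>=100)&(hsv[...,0]<=125)&(hsv[...,1]>100)&(W[...,2]>60)&(abs(a)<15)
for lo in range(70,160,15):
    k=m&(abs(W[...,2]-lo)<7)
    if k.sum()>5: print("tile z",lo,k.sum(),np.percentile(a[k],[2,50,98]),np.percentile(b[k],[2,98]))
E
```

```text
[ 551.05 -301.12  110.27] [3.14 0.   0.17] [ 0.29  0.04 -2.42]
(array([ 0.01, -0.02,  0.6 ]), array([ 0.,  0., -0.]))
38 -1 201 -8.408415274997907 40.04377247534005
38 1 205 8.331573151314853 40.012742313813376
41 -1 434 -10.892833406775758 42.63557080751515
41 1 456 10.836205803991582 42.708376585608924
44 -1 572 -13.735443360156623 45.45961538838782
44 1 541 13.658788394798023 45.40180253881779
tile z 70 66 [-4.16  0.4   4.44] [42.65 43.34]
tile z 85 91 [-4.35 -0.14  4.58] [42.68 43.34]
tile z 100 110 [-4.39 -0.12  4.26] [42.63 43.43]
tile z 115 152 [-4.38 -0.11  4.21] [42.76 43.49]
tile z 130 216 [-4.45 -0.08  5.34] [11.79 43.56]
tile z 145 4402 [-4.71 -0.08  4.58] [-21.62  43.3 ]
```

View pics/w5.png

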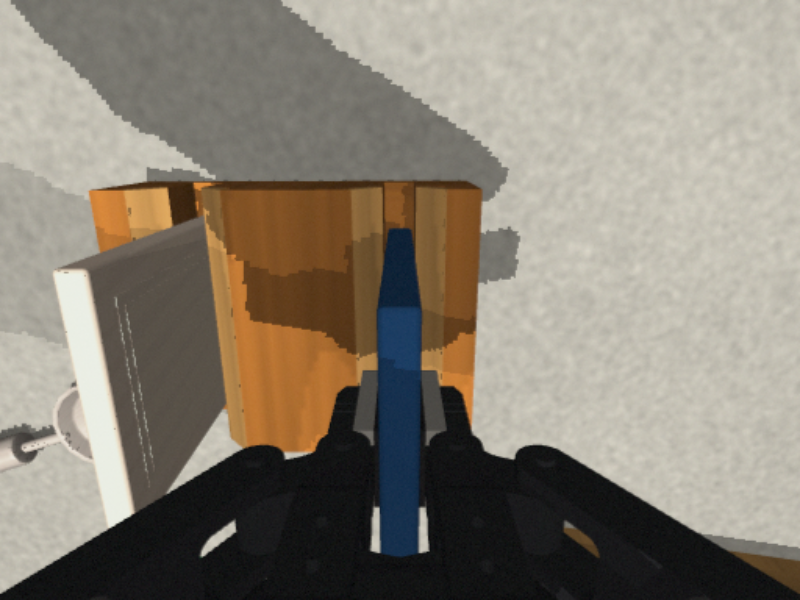

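The tile is upright and centred to about 0.1 mm across and 1.5 mm along the slot. Lowering it now.

Emit:
move_arm:
  deltas:
    - {"travel":[0,-0.02,0.1],"turn":[0,0,0]}
    - {"travel":[0.01,-0.02,0.22],"turn":[0,0,0]}
    - {"travel":[0.01,-0.02,0.34],"turn":[0,0,0]}
    - {"travel":[0.01,-0.02,0.46],"turn":[0,0,0]}
    - {"travel":[0.01,-0.02,0.54],"turn":[0,0,0]}
    - {"travel":[0.01,-0.02,0.58],"turn":[0,0,0]}
    - {"travel":[0.01,-0.02,0.6],"turn":[0,0,0]}
    - {"travel":[0.01,-0.02,0.6],"turn":[0,0,0]}

```text
time_s: 8.95
ee_pos: [551.3, -300.1, 80.8]
ee_rot: [3.141, 0.0, 0.17]
force: [-1.2, 1.1, 4.6]
width: 9.1
```

Emit:
move_arm:
  deltas:
    - {"travel":[0,0,0.02],"turn":[0,0,0]}
    - {"travel":[0,0,0.03],"turn":[0,0,0]}
    - {"travel":[0,0,0.03],"turn":[0,0,0]}

```text
time_s: 9.32
ee_pos: [551.4, -300.1, 80.8]
ee_rot: [3.141, 0.0, 0.169]
force: [-2.4, 1.2, 11.1]
width: 9.7
```

Emit:
move_arm:
  deltas:
    - {"travel":[0,0,0],"turn":[0,0,0]}
    - {"travel":[0,0,0],"turn":[0,0,0]}
    - {"travel":[0,0,0],"turn":[0,0,0]}
    - {"travel":[0,0,0],"turn":[0,0,0]}
    - {"travel":[0,0,0],"turn":[0,0,0]}
    - {"travel":[0,0,0],"turn":[0,0,0]}
  claw: 0.6

```text
time_s: 10.07
ee_pos: [551.4, -300.1, 80.7]
ee_rot: [3.141, 0.0, 0.169]
force: [0.4, 0.1, -0.7]
width: 34.1
```

Emit:
move_arm:
  deltas:
    - {"travel":[0,0,-0.2],"turn":[0,0,0]}
    - {"travel":[0,0,-0.7],"turn":[0,0,0]}
    - {"travel":[0,0,-1.4],"turn":[0,0,0]}
    - {"travel":[0,0,-2.1],"turn":[0,0,0]}
    - {"travel":[0,0,-2.6],"turn":[0,0,0]}
    - {"travel":[0,0,-2.8],"turn":[0,0,0]}
    - {"travel":[0,0,-2.8],"turn":[0,0,0]}

```text
time_s: 10.95
ee_pos: [551.5, -300.1, 221.2]
ee_rot: [3.14, -0.001, 0.169]
force: [-0.6, 0.3, -0.1]
width: 34.2
```

```bash
python3 - <<'E'
from rackfit import *
from bench import manip,vision
np.set_printoptions(suppress=True,precision=2,linewidth=180)
o=manip.get_obs();print(o["ee_pos"],o["force"])
d=vision.get_image("wrist");d["o"]=o
cv2.imwrite("pics/w6.png",cv2.resize(d["image"][:,:,::-1],(800,600)))
P,W=wcloud(d)
yaw=.170;ex=np.array([np.cos(yaw),np.sin(yaw)]);ey=np.array([-ex[1],ex[0]])
q=W[...,:2]-np.array([551.3,-300.5]);a=q@ex;b=q@ey
hsv=cv2.cvtColor(d["image"],cv2.COLOR_RGB2HSV)
m=(hsv[...,0]>=100)&(hsv[...,0]<=125)&(hsv[...,1]>100)&(abs(a)<20)&(abs(b)<60)&(W[...,2]>20)
k=m&(W[...,2]>112);print("top",k.sum(),np.percentile(W[k][:,2],[5,50,95]),np.percentile(a[k],[1,50,99]),np.percentile(b[k],[1,99]))
for lo in(40,60,80,100):
    k=m&(abs(W[...,2]-lo)<8); print(lo,k.sum(),k.sum()>3 and np.percentile(a[k],[2,50,98]))
s=vision.get_image("scene");cv2.imwrite("pics/s6.png",cv2.resize(s["image"][:,:,::-1],(800,600)))
E
```

```text
[ 551.5  -300.07  221.21] [-0.55  0.31 -0.05]
top 1596 [119.64 120.96 305.89] [-18.88   0.45  18.95] [-43.67  43.81]
40 18 [-3.49  0.52  4.5 ]
60 18 [-3.26  0.52  4.29]
80 23 [-3.48  0.52  4.54]
100 38 [-4.53 -0.7   4.56]
```

View pics/w6.png

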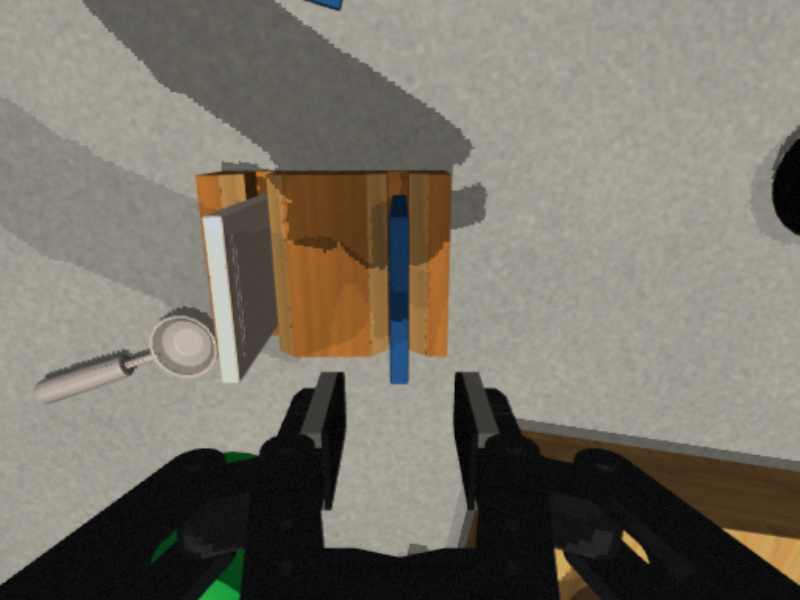

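View pics/s6.png

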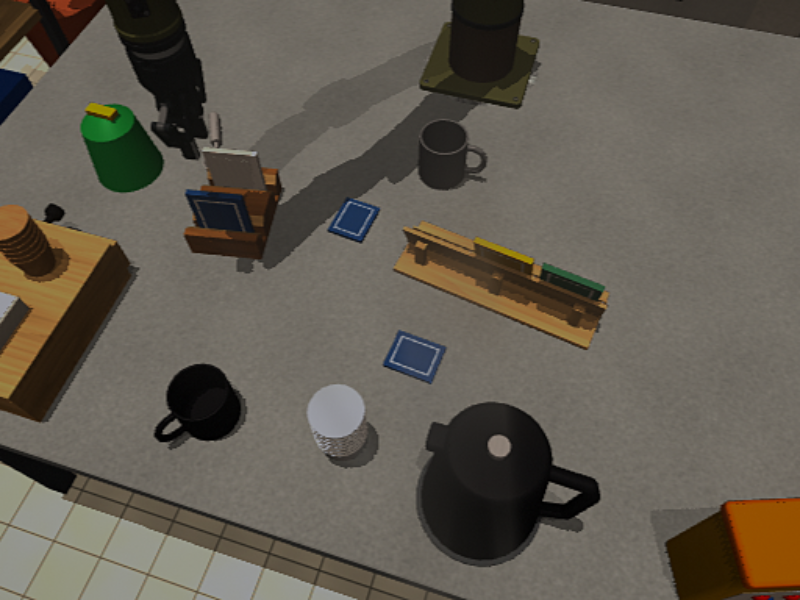

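The blue tile stands upright in the slot: its top face is at (400,300) in the wrist view and its top is at 121 mm, where 120 is expected. The yellow and green tiles are unmoved in the stand at (503,255) and (573,280) in the scene view, and the gripper is clear. Handing in.

```bash
python3 -c "
from bench import manip
print(manip.job_done())"
```

```text
the job is handed in; nothing more can be done
None
```

The blue trivet is standing in the rack's empty slot, and I handed the job in at about 11 s of the 38 s allowed. No verdict was reported.

**What I did:** I gripped the large blue tile by its free upper part along its lean and drew it out of the stand. I brought its lower edge into the slot's mouth while it still leaned 0.35 rad, about 31 mm above the slot floor. Then I straightened it upright, lowered it until about 11 N of contact showed it was home, let go and backed straight up.

**Last checks:**
- **Height:** the tile's top is at 121 mm, where 120 mm is expected when fully home. The depth readings run about 0.7 mm high.
- **Position:** the tile sits within about 0.5 mm of the slot's middle across it and within 2 mm along it.
- **Upright:** it shows no measurable lean.
- **Other trivets:** the yellow and green ones look unmoved in the scene picture. I didn't measure their positions again.
- **Gripper:** it is well clear of the tile and reads almost no force.

**Disagreement:** the three cameras placed the slot up to 4 mm apart. I used the wrist camera's close view, and the tile went in without touching the sides.

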